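# Pack the blade-change caddy at the stone saw

## Task

Pack the blade-change kit into the wooden caddy: the stepped blade flange goes down over the post, hub up, with the flat spacer ring over the post on top of it; the six-sided nut goes flat into the square pocket, and the T-shaped key lies flat along the oblong pocket, head at either end. Leave the plain round collar and the straight bar without a head where they are. Let go of everything at the end.

Things in the scene. Friction and masses are not known exactly. Their poses are not given: they have to be found in the camera images.
- caddy: Plywood caddy, a shallow open tray fixed to the bench, 292 (x) x 146 (y) x 22 mm high, walls and floor 6 mm thick. It holds three wooden inserts side by side along its x axis, 92 mm apart, in an order that changes. Origin: centre of its underside, on the bench; z up.
- post_insert: Wooden insert in the caddy carrying one upright steel post. Base plate 88 (x) x 130 (y) x 6 mm; the post stands at its centre, 14 mm in diameter, top 60 mm above the plate's underside, tip tapered. Fixed. Origin: centre of the plate's underside (6 mm above the bench), on the post's axis; axes parallel to the caddy's.
- square_insert: Wooden insert in the caddy with a square pocket at its centre. Base plate 88 (x) x 130 (y) x 6 mm; pocket 72 x 72 mm inside, its rim 5 mm wide and 8 mm above the plate's top (14 mm above the plate's underside). Fixed. Origin: centre of the plate's underside (6 mm above the bench); axes parallel to the caddy's.
- long_insert: Wooden insert in the caddy with an oblong pocket. Base plate 88 (x) x 130 (y) x 6 mm; pocket 66 (x) x 118 (y) mm inside, centred, its rim 5 mm wide and 6 mm above the plate's top (12 mm above the plate's underside). Fixed. Origin: centre of the plate's underside (6 mm above the bench); axes parallel to the caddy's.
- flange: Blade flange of bare steel, a stepped round piece: disc 66 mm in diameter and 10 mm thick, on it a hub 44 mm in diameter rising to 28 mm above the underside; 30 mm bore right through. Lies hub up, about 0.3 kg. Can be gripped across the hub from above. Origin: centre of the underside; z up through the hub.
- spacer: Flat steel spacer ring, 56 mm outside diameter, 30 mm bore, 18 mm thick, lying flat, about 0.24 kg. Wider and lower than the collar. Origin: centre of the underside; z up.
- nut: Large six-sided steel nut, 46 mm across its flats (53 mm across its corners), 28 mm high, plain bore about 30 mm, standing on its end, about 0.26 kg. Origin: centre of the underside; z up; the x axis passes through the middle of a flat, and flats repeat every 60 degrees.
- tee_key: T-shaped steel key lying flat, 100 mm long and 18 mm thick, about 0.34 kg: a straight bar 20 mm wide (x) and 100 mm long (y) with a cross-head 44 mm wide (x) and 18 mm long at its +y end. Origin: middle of the bar's length and width, on the underside; the centre of mass lies about 7 mm from it towards the head; z up.
- collar: Look-alike of the nut that does not belong in the caddy: plain round steel collar, 48 mm outside diameter, 30 mm bore, 28 mm high. Origin: centre of the underside.
- straight_key: Look-alike of the T-shaped key that does not belong in the caddy: straight steel bar without a head, 20 (x) x 100 (y) x 18 mm, lying flat. Origin: centre of the underside.
Not all that is in view belongs to the job. Leave any black look-alike of the nut alone. What is shaped like the spacer but blue or orange is not meant.

How it is judged:
At the end, for the whole second after the job is handed in: Flange (hub up) on the post's plate, spacer on its hub, both centred within 11 mm; nut and T-key on their pocket floors within 15 mm of centre, key along the pocket within 0.3 rad; heights within 5 mm, tilts below 0.12 rad, all at rest; collar and straight bar moved under 30 mm (horizontal distance between each of flange, spacer and post_insert below 0.011 m and z of flange in the frame of post_insert between 0.001 and 0.011 m and angle between each of flange, spacer, nut, tee_key's own z axis and vertical below 0.12 rad and linear speed of each of flange, spacer, nut, tee_key below 0.02 m/s and angular speed of each of flange, spacer, nut, tee_key below 0.2 rad/s and z of spacer in the frame of post_insert between 0.029 and 0.039 m and x of nut in the frame of square_insert between -0.015 and 0.015 m and y of nut in the frame of square_insert between -0.015 and 0.015 m and z of nut in the frame of square_insert between 0.001 and 0.011 m and x of tee_key in the frame of long_insert between -0.015 and 0.015 m and y of tee_key in the frame of long_insert between -0.015 and 0.015 m and z of tee_key in the frame of long_insert between 0.001 and 0.011 m and angle between the y axis of tee_key and the y axis of long_insert, either way round below 0.3 rad and distance of each of collar, straight_key from where it was at the start of the episode below 0.03 m); the robot touches nothing.
It fails at once if the round collar is moved more than 30 mm (distance of collar from where it was at the start of the episode above 0.03 m).
It fails at once if the straight bar is moved more than 30 mm (distance of straight_key from where it was at the start of the episode above 0.03 m).
It also fails if it takes over 93 s, if anything falls off the work surface, if the arm or the gripper's body presses on something with over 40 N, if the wrist force passes 120 N, or if a joint passes its speed limit or range.

## Robot

A 6-joint arm with a two-finger parallel gripper is mounted at the origin on the work surface. World frame = base frame: x ahead of the robot, y to its left, z up, the work surface at z = 0. Lengths are in m, angles in rad, forces in N, time in s.
With the tool pointing down it reaches from about 0.3 to 0.875 m from the base axis. Payload 4.2 kg.
Tool frame: the origin (TCP) lies on the centre line of the jaws, within the pads' length; the fingertips stand 25 mm ahead of it and the grasp point (between the pads) lies 6 mm ahead of it (tip_reach is the distance from the TCP to the fingertips, in m); z points along the fingers, y is the line along which they close (so a half turn about z gives the same grasp; the last joint's range is limited). The gripper opens to 85 mm and grips with 20 to 120 N. Pads are 22 mm wide; open, the fingers measure 114 mm over their backs; the gripper's body (76 mm by 85 mm) begins 54 mm behind the grasp point. The pads swing forward as they close: fully open they stand 13 mm farther back than shut.
Start: joints at [1.32, 0.32, 1.565, -0, 1.257, -0.02], TCP at [0.132, 0.56, 0.256] pointing down, gripper open.
Joint ranges: [-3.11, 3.11], [-0.84, 2.01], [0.21, 2.61], [-1.34, 4.49], [0.05, 2.63], [-2.56, 2.56]. Speed limits (rad/s): [2.57, 2.57, 3.14, 3.14, 3.14, 3.14].

## Interface

Orientations are given as a unit quaternion [x, y, z, w].
In Python, from station import * gives the robot as it stands. The module is installed in compiled form; this text tells all that it offers.
- The arm moves only by the tool apply_moves, never from a script. Its argument "steps" is a list of rows, each an object with "translation": the shift along the tool's x, y, z in units of 25 mm (1.0 is 25 mm), a list of three; "twist": the turn, a rotation vector about the tool's x, y, z in units of 6 degrees (1.0 is 6 degrees), a list of three; "claw": the opening, from -1 (shut) to 1 (fully open). A call has 1 to 5 rows; each row shifts and turns the commanded pose from where the row before left it, along the tool's axes as they then stand; what a row does not reach is not made up. A row lasts 1/10 s, in which the tool goes at most 50 mm and 8.59 degrees, less where a joint would pass 70% of its speed; a pose out of reach is approached as far as the arm can. A call is refused whole if a number of a shift passes 1 or a number of a turn 1, either way. A call with a gripper value outside its range is refused whole. The fingers move at their own pace and stop on an object; "newtons" is the grip in N (left out, the last holds). Time passes only in rows, so rows that do not move let the fingers close. It gives the time, the measured TCP pose, the force, the opening and the grip force at its end, in the units of the state.
- observe(): the state, without advancing time (a new reading comes with each control period).
- camera(name): name is "scene" or "top" or "wrist"; returns a dict with "color" (400x640x3 uint8, blue, green, red), "camera_matrix" (3x3 intrinsics, pixels), "k1" (the pictures are not rectified: a ray, as slopes to the right and down, at radius r is drawn at 1 + k1 r^2 times it, then the intrinsics apply), "rvec" (rotation vector, rad) and "tvec" (3), from world to camera coordinates, as OpenCV has them. Camera axes: x right, y down, z forward; pixel columns grow to the right and rows downward; lengths in m; the calibration is good to about 2 mm. A picture is of the moment at which its call begins. There is no depth.
- sign_off(): hands the job in; it is judged then, once.
Trained networks look in a picture, given as the dict that the camera call returned (one of the last four; its "shot" number tells which), for a name from the list of things; names that differ only in an ending like _2 or _b are one class to them, and where a whole thing is asked for, a point or a joint stands for the part that bears it (a point fixed in the world has none). Each returns a list of dicts, best first, with "conf" (0 to 1); they miss things now and then, are a little off and sometimes report something else, mostly with a low value. They report only what shows in the picture. A call takes as long as a camera call. They do not tell look-alikes from the thing itself.
- find_in(target, picture): "centre" ([x, y, z] in m, in world coordinates, good to about 4 mm: the middle of the surface that is visible of it).
The state is a dict: "clock": time; "qpos": joint angles; "dq": joint speeds; "tau": joint torques, N m; "tcp_pos": TCP position; "ee_rot": TCP orientation; "ft_force": force on the tool from outside, world axes, zero at the start; "moment": the same for the moment, N m; "grip_width": finger opening in m; "gripper_force": force on a finger pad.
Only numpy, scipy, OpenCV 4.12 (cv2) and the standard library are available. Lean on these libraries where they do the work, as an engineer would, in place of code of your own. Each camera call takes 0.05 s, during which the arm holds its last target. There are 200 camera calls.

## Working session

There is one attempt and no reset: what is moved stays moved. The work goes in short steps, Python scripts to look and compute and a tool call to move; the robot and the scene stay as the last step left them, time stands still between calls to the robot, and variables do not carry over. Pictures are saved under pics/ and viewed, at most 14 in all, crops included, and the job is handed in when it is done.

Besides the shell and the picture viewer there is one more tool, called after "Call:" as name(argument=value, ...), one argument or row to a line, values as JSON. apply_moves: Moves the arm, as the interface text tells. Its arguments: {"type":"object","properties":{"steps":{"type":"array"},"newtons":{"type":"number"}},"required":["steps"]}

```bash
mkdir -p pics
cat > h.py <<'E'
from station import *
import numpy as np, cv2
from scipy.spatial.transform import Rotation as R
def rays(p,uv):
    K=p["camera_matrix"];uv=np.atleast_2d(np.array(uv,float))
    d=(uv-[K[0][2],K[1][2]])/[K[0][0],K[1][1]];x=d.copy()
    for _ in range(30): x=d/(1+p["k1"]*(x**2).sum(1,keepdims=True))
    Rm=cv2.Rodrigues(np.array(p["rvec"],float))[0];t=np.array(p["tvec"],float).ravel()
    return -Rm.T@t, np.c_[x,np.ones(len(x))]@Rm
def onplane(p,uv,z):
    c,d=rays(p,uv);return c+d*((z-c[2])/d[:,2])[:,None]
def proj(p,X):
    X=np.atleast_2d(X);Rm=cv2.Rodrigues(np.array(p["rvec"],float))[0];q=X@Rm.T+np.array(p["tvec"],float).ravel()
    x=q[:,:2]/q[:,2:];x=x*(1+p["k1"]*(x**2).sum(1,keepdims=True));K=np.array(p["camera_matrix"])
    return x*[K[0][0],K[1][1]]+[K[0][2],K[1][2]]
E
python3 - <<'E'
from h import *
np.set_printoptions(precision=3,suppress=True)
for n in("top","scene"):
    p=camera(n);cv2.imwrite(f"pics/{n}0.png",p["color"])
    print(n,rays(p,[[320,200]]))
    for t in"post_insert square_insert long_insert caddy flange spacer nut tee_key collar straight_key".split():
        for r in find_in(t,p)[:4]: print(t,np.array(r["centre"]),round(r["conf"],2),proj(p,r["centre"])[0].round())
print(observe())
E
```

```text
top (array([0.35 , 0.092, 1.019]), array([[ 0.172, -0.023, -0.985]]))
post_insert [ 0.66  -0.003  0.011] 0.79 [345. 154.]
square_insert [ 0.482 -0.003  0.015] 0.6 [346. 215.]
long_insert [ 0.57  -0.006  0.009] 0.66 [346. 185.]
caddy [ 0.566 -0.01   0.022] 0.65 [348. 185.]
flange [0.633 0.241 0.011] 0.91 [260. 164.]
spacer [0.408 0.558 0.019] 0.61 [143. 243.]
spacer [0.466 0.485 0.015] 0.55 [171. 222.]
spacer [0.51  0.389 0.018] 0.49 [206. 206.]
nut [0.386 0.276 0.026] 0.48 [244. 250.]
nut [0.474 0.242 0.031] 0.47 [257. 218.]
nut [0.537 0.179 0.028] 0.46 [281. 196.]
tee_key [ 0.626 -0.239  0.015] 0.87 [427. 165.]
collar [ 0.469 -0.257  0.03 ] 0.53 [439. 218.]
collar [ 0.524 -0.394  0.016] 0.49 [483. 199.]
collar [ 0.482 -0.003  0.012] 0.42 [346. 215.]
straight_key [ 0.524 -0.395  0.018] 0.83 [484. 199.]
scene (array([ 1.509, -0.04 ,  1.087]), array([[-0.673,  0.106, -0.732]]))
post_insert [ 0.668 -0.006  0.015] 0.72 [285. 244.]
square_insert [ 0.482 -0.004  0.012] 0.74 [278. 196.]
long_insert [ 0.576 -0.002  0.011] 0.7 [283. 220.]
caddy [ 0.642 -0.001  0.018] 0.76 [286. 236.]
caddy [ 
[... 416 characters left out ...]
 [360. 182.]
nut [0.397 0.277 0.02 ] 0.47 [364. 163.]
tee_key [ 0.644 -0.242  0.013] 0.65 [198. 250.]
collar [ 0.481 -0.263  0.024] 0.79 [190. 205.]
straight_key [ 0.531 -0.396  0.018] 0.86 [143. 225.]
straight_key [ 0.48  -0.004  0.01 ] 0.67 [278. 196.]
{'clock': 1.1, 'qpos': array([ 1.32 ,  0.32 ,  1.565,  0.   ,  1.257, -0.02 ]), 'dq': array([ 0.   , -0.001,  0.   , -0.001,  0.001,  0.   ]), 'tau': array([ -0.001, -41.542, -23.442,  -0.   ,   0.   ,  -0.   ]), 'tcp_pos': array([0.132, 0.56 , 0.256]), 'ee_rot': array([0.115, 0.993, 0.   , 0.   ]), 'ft_force': array([ 0.446,  0.074, -0.572]), 'moment': array([ 0.033, -0.013, -0.019]), 'gripper_force': 0.0, 'grip_width': 0.08540592703125019}
```

View pics/top0.png

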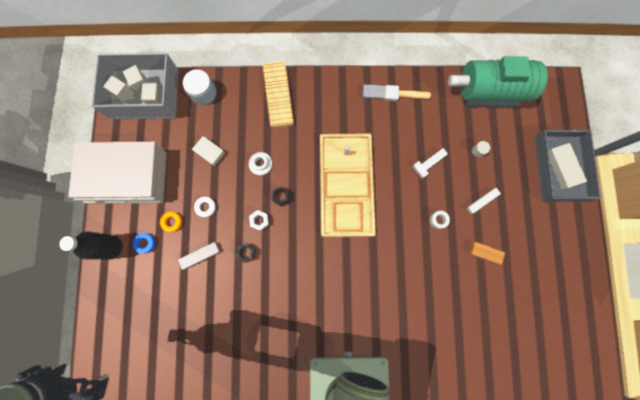

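View pics/scene0.png

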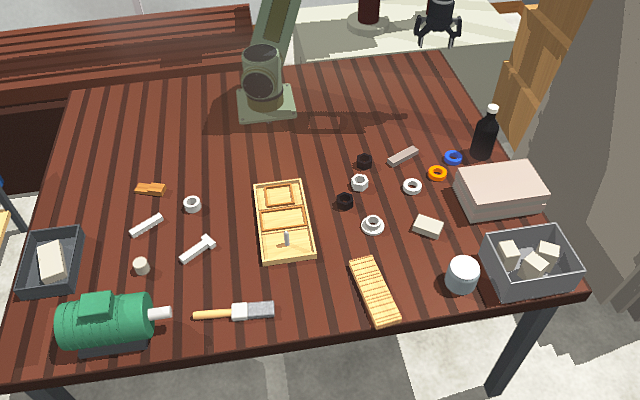

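Top view: flange (260,163). White ring (204,206) is the spacer; the orange (171,221) and blue (143,243) rings are decoys. White nut (258,219), with black nuts at (282,196) and (247,252) as decoys. T-key (430,162); straight bar (484,200), collar (440,219). The caddy runs along x with post insert far, long pocket in the middle and square pocket near. Next I'll measure these and check them in one crop.

Run:
```python
from h import *
np.set_printoptions(precision=4,suppress=True)
p=camera("top");im=p["color"];g=im.min(2)
def blob(u,v,z,name,r=20):
    m=np.zeros(g.shape,np.uint8);m[v-r:v+r,u-r:u+r]=(g[v-r:v+r,u-r:u+r]>150)
    n,l,s,c=cv2.connectedComponentsWithStats(m)
    k=1+np.argmax(s[1:,4]);ys,xs=np.nonzero(l==k)
    cnt=max(cv2.findContours((l==k).astype(np.uint8),0,1)[0],key=len)
    W=onplane(p,cnt[:,0,:],z)[:,:2]
    (c0,rad)=cv2.minEnclosingCircle(W.astype(np.float32)*1000)
    rr=cv2.minAreaRect(W.astype(np.float32)*1000)
    print(name,"px",xs.mean(),ys.mean(),"centroid",onplane(p,[[xs.mean(),ys.mean()]],z)[0],"circ",c0,rad,"rect",rr)
blob(260,163,.019,"flange");blob(204,206,.018,"spacer");blob(258,219,.028,"nut");blob(430,162,.018,"tee",25);blob(484,200,.018,"bar",25);blob(440,219,.028,"collar")
a=cv2.resize(im[140:265,190:300],None,fx=5,fy=5,interpolation=cv2.INTER_CUBIC)[:, :400*2]
b=cv2.resize(im[125:245,310:380],None,fx=5,fy=5,interpolation=cv2.INTER_CUBIC)
cv2.imwrite("pics/c1.png",cv2.resize(im[135:255,320:480],None,fx=5,fy=5,interpolation=cv2.INTER_CUBIC))
cv2.imwrite("pics/c2.png",a[:600])
```

```text
flange px 259.9005376344086 163.40322580645162 centroid [0.6318 0.2391 0.019 ] circ (632.8457641601562, 239.7044219970703) 33.79608917236328 rect ((633.1799926757812, 240.12799072265625), (65.53292846679688, 64.69132995605469), 89.55950927734375)
spacer px 203.92096219931273 206.32646048109964 centroid [0.5096 0.3936 0.018 ] circ (509.51239013671875, 394.1416931152344) 30.049400329589844 rect ((509.9278564453125, 394.1175842285156), (57.14897537231445, 56.36471939086914), 46.099666595458984)
nut px 257.9780701754386 219.75877192982455 centroid [0.4695 0.2404 0.028 ] circ (470.28045654296875, 240.3792724609375) 27.930700302124023 rect ((470.339599609375, 240.3797149658203), (52.762779235839844, 49.515159606933594), 0.7356571555137634)
tee px 429.11976047904193 162.55988023952096 centroid [ 0.6316 -0.2446  0.018 ] circ (635.0167236328125, -251.67108154296875) 53.93290328979492 rect ((634.845458984375, -252.2967987060547), (45.8453483581543, 104.74918365478516), 33.18129348754883)
bar px 483.71875 200.29861111111111 centroid [ 0.5208 -0.3938  0.018 ] circ (521.8208618164062, -393.52496337890625) 52.56721496582031 rect ((521.0272827148438, -394.04974365234375), (22.801647186279297, 105.12428283691406), 33.476688385009766)
collar px 440.1268292682927 219.24878048780488 centroid [ 0.4669 -0.2619  0.028 ] circ (466.65252685546875, -261.4576416015625) 26.453147888183594 rect ((466.24859619140625, -261.585205078125), (51.046531677246094, 47.26628112792969), 89.52680206298828)
```

View pics/c1.png

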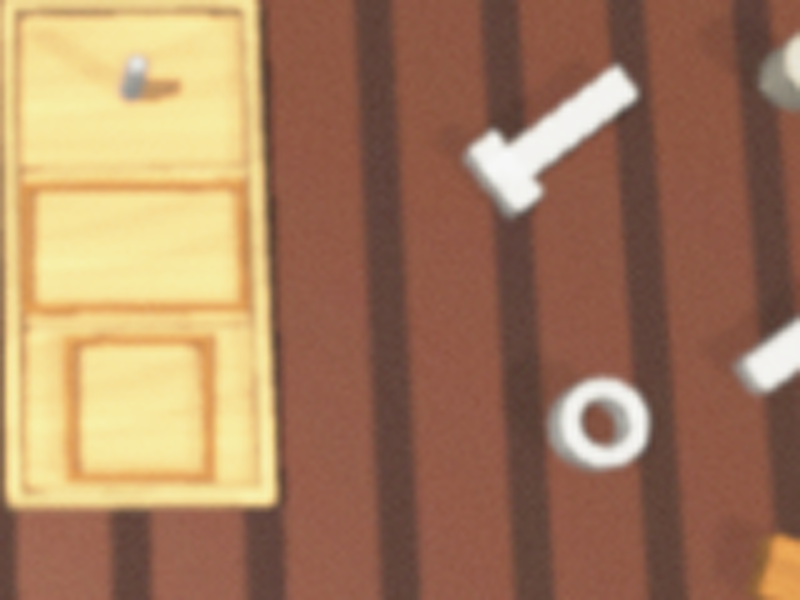

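View pics/c2.png

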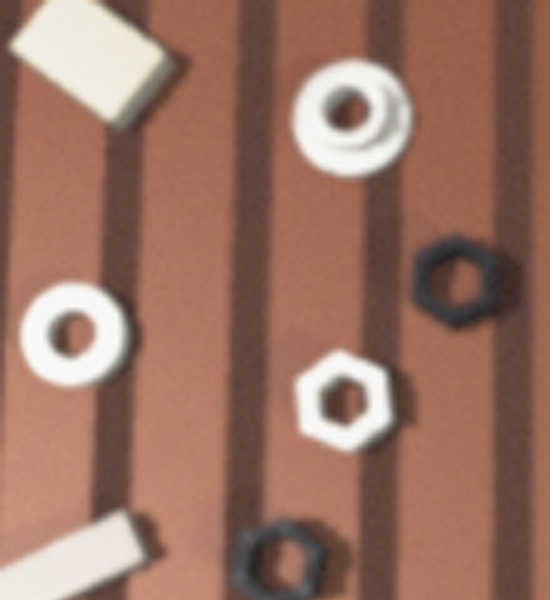

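Crop confirms the choice: white hex nut (259,220) with corners along image vertical (flats face ±y), plain white ring spacer (204,206), flange hub (259,162), T-key head at lower left (421,170). I'll get the caddy and key geometry now.

Run:
```python
from h import *
np.set_printoptions(precision=4,suppress=True)
p=camera("top")
f=lambda L,z:onplane(p,np.array(L)/5+[320,135],z)[:,:2]
sq=f([[66,338],[214,335],[216,482],[68,482]],.02);print("sq",sq,sq.mean(0))
lo=f([[22,183],[245,183],[248,312],[23,312]],.018);print("long",lo,lo.mean(0))
print("post base",f([[130,97]],.012),"tip",f([[138,62]],.066))
print("tee tail/head",f([[626,82],[503,175]],.018))
print("flange bore",onplane(p,[[190+347/5,140+108/5]],.028))
w=camera("wrist");print(w["camera_matrix"],w["rvec"],w["tvec"],rays(w,[[320,200]]))
# tee bar axis by PCA of thresholded bar tail half
g=p["color"].min(2)
ys,xs=np.nonzero(g[140:190,405:455]>150);W=onplane(p,np.c_[xs+405,ys+140],.018)[:,:2]
u,s,v=np.linalg.svd(W-W.mean(0));a=v[0];t=(W-W.mean(0))@a;m=W[(W-W.mean(0))@a*np.sign(-a[1])>-.01]
u,s,v2=np.linalg.svd(m-m.mean(0));print("axis",v2[0],np.degrees(np.arctan2(v2[0][1],v2[0][0])),"extents",W.mean(0)+np.outer([t.min(),t.max()],a))
print(observe()["clock"])
```

```text
sq [[ 0.5171  0.0326]
 [ 0.5181 -0.0502]
 [ 0.4359 -0.0488]
 [ 0.4366  0.0329]] [ 0.4769 -0.0084]
long [[ 0.6068  0.0559]
 [ 0.6059 -0.0709]
 [ 0.5314 -0.07  ]
 [ 0.5324  0.0563]] [ 0.5691 -0.0072]
post base [[ 0.6589 -0.0072]] tip [[ 0.6622 -0.0067]]
tee tail/head [[ 0.6647 -0.2936]
 [ 0.6098 -0.2187]]
flange bore [[0.6345 0.2393 0.028 ]]
[[318.2583   0.     319.6539]
 [  0.     318.2583 194.544 ]
 [  0.       0.       1.    ]] [-2.2544 -1.7874 -0.2855] [-0.5751 -0.0415  0.3811] (array([0.0535, 0.5788, 0.3739]), array([[ 0.3209, -0.0757, -0.9442]]))
axis [-0.6006  0.7995] 126.91522971386723 extents [[ 0.6675 -0.2938]
 [ 0.6055 -0.2087]]
1.25
```

Call:
apply_moves(
  steps=[
    {"translation":[0,0,0],"twist":[0,0,-1],"claw":1},
    {"translation":[0,0,0],"twist":[0,0,-1],"claw":1},
    {"translation":[0,0,0],"twist":[0,0,-0.2],"claw":1},
    {"translation":[-1,-0.6,0],"twist":[0,0,0],"claw":1},
    {"translation":[-1,-0.6,0],"twist":[0,0,0],"claw":1},
  ],
)

```text
clock: 1.75
tcp_pos: [0.1816, 0.5296, 0.2562]
ee_rot: [0.0, 1.0, 0.0, 0.0]
ft_force: [0.3, -0.3, -0.1]
grip_width: 0.0854
gripper_force: 0.0
```

Call:
apply_moves(
  steps=[
    {"translation":[-1,-0.6,0],"twist":[0,0,0],"claw":1},
    {"translation":[-1,-0.6,0],"twist":[0,0,0],"claw":1},
    {"translation":[-1,-0.6,0],"twist":[0,0,0],"claw":1},
    {"translation":[-1,-0.6,0],"twist":[0,0,0],"claw":1},
    {"translation":[-1,-0.6,0],"twist":[0,0,0],"claw":1},
  ],
)

```text
clock: 2.25
tcp_pos: [0.3074, 0.454, 0.2564]
ee_rot: [0.001, 1.0, 0.0, 0.0]
ft_force: [0.7, -0.3, 0.0]
grip_width: 0.0854
gripper_force: 0.0
```

Call:
apply_moves(
  steps=[
    {"translation":[-1,-0.6,0],"twist":[0,0,0],"claw":1},
    {"translation":[-1,-0.6,0],"twist":[0,0,0],"claw":1},
    {"translation":[-1,-0.6,0],"twist":[0,0,0],"claw":1},
    {"translation":[-1,-0.6,0],"twist":[0,0,0],"claw":1},
    {"translation":[-1,-0.6,0],"twist":[0,0,0],"claw":1},
  ],
)

```text
clock: 2.75
tcp_pos: [0.4324, 0.3789, 0.2564]
ee_rot: [0.001, 1.0, 0.0, 0.0]
ft_force: [0.2, 0.2, 0.3]
grip_width: 0.0853
gripper_force: 0.0
```

Call:
apply_moves(
  steps=[
    {"translation":[-1,-0.6,0.6],"twist":[0,0,0],"claw":1},
    {"translation":[-1,-0.6,0.6],"twist":[0,0,0],"claw":1},
    {"translation":[0,-0.6,0.6],"twist":[0,0,0],"claw":1},
    {"translation":[0,0,0.6],"twist":[0,0,0],"claw":1},
    {"translation":[0,0,0],"twist":[0,0,0],"claw":1},
  ],
)

```text
clock: 3.25
tcp_pos: [0.4807, 0.3334, 0.1942]
ee_rot: [0.001, 1.0, -0.001, -0.002]
ft_force: [-0.7, -0.7, -0.1]
grip_width: 0.0855
gripper_force: 0.0
```

```bash
cat > st.py <<'E'
from h import *
import sys
np.set_printoptions(precision=4,suppress=True)
s=observe();print(s["clock"],s["tcp_pos"],s["grip_width"],s["gripper_force"],s["ft_force"],"yaw of y",np.degrees(np.arctan2(*(R.from_quat(s["ee_rot"]).as_matrix()[1::-1,1]))),"zaxis",R.from_quat(s["ee_rot"]).as_matrix()[:,2],"q",s["qpos"])
if len(sys.argv)>1:
    p=camera("wrist")
    for t in sys.argv[1:]:
        for r in find_in(t,p)[:3]: print(t,np.array(r["centre"]),round(r["conf"],2),proj(p,r["centre"])[0].round())
    cv2.imwrite("pics/w%d.png"%p["shot"],p["color"]);print(p["shot"])
E
python3 st.py flange
```

```text
3.25 [0.4807 0.3334 0.1942] 0.085453517606816 0.0 [-0.7444 -0.6839 -0.1419] yaw of y 89.84163988878558 zaxis [-0.0039 -0.0025 -1.    ] q [ 0.5868  0.3819  1.6331  0.0001  1.1313 -0.9813]
flange [0.6276 0.2501 0.015 ] 0.74 [245. 306.]
6
```

Call:
apply_moves(
  steps=[
    {"translation":[-1,-0.6,0.4],"twist":[0,0,0],"claw":1},
    {"translation":[-1,-0.6,0.4],"twist":[0,0,0],"claw":1},
    {"translation":[-1,-0.6,0.4],"twist":[0,0,0],"claw":1},
    {"translation":[-1,-0.6,0.4],"twist":[0,0,0],"claw":1},
    {"translation":[-1,-0.6,0.4],"twist":[0,0,0],"claw":1},
  ],
)

```text
clock: 3.85
tcp_pos: [0.6079, 0.2598, 0.1474]
ee_rot: [0.0, 1.0, 0.001, 0.001]
ft_force: [0.2, 0.0, 0.5]
grip_width: 0.0853
gripper_force: 0.0
```

Call:
apply_moves(
  steps=[
    {"translation":[-0.5,-0.4,0.4],"twist":[0,0,0],"claw":1},
    {"translation":[-0.5,-0.3,0.4],"twist":[0,0,0],"claw":1},
    {"translation":[-0.1,0,0],"twist":[0,0,0],"claw":1},
    {"translation":[0,0,0],"twist":[0,0,0],"claw":1},
  ],
)

```text
clock: 4.25
tcp_pos: [0.6337, 0.2426, 0.1263]
ee_rot: [0.0, 1.0, 0.0, -0.0]
ft_force: [-0.9, -0.5, -0.4]
grip_width: 0.0853
gripper_force: 0.0
```

```bash
python3 st.py flange
```

```text
4.25 [0.6337 0.2426 0.1263] 0.08532654268719632 0.0 [-0.8816 -0.4559 -0.3869] yaw of y 89.97363679696635 zaxis [-0.0005  0.0004 -1.    ] q [ 0.3484  0.5749  1.4828  0.0006  1.0843 -1.2222]
flange [0.6281 0.241  0.0098] 0.86 [317. 191.]
7
```

Call:
apply_moves(
  steps=[
    {"translation":[0,-0.1,1],"twist":[0,0,0],"claw":1},
    {"translation":[0,0,1],"twist":[0,0,0],"claw":1},
    {"translation":[0,0,0.8],"twist":[0,0,0],"claw":1},
    {"translation":[0,0,0.75],"twist":[0,0,0],"claw":1},
    {"translation":[0,0,0],"twist":[0,0,0],"claw":1},
  ],
)

```text
clock: 4.85
tcp_pos: [0.6317, 0.2398, 0.0356]
ee_rot: [-0.0, 1.0, -0.001, -0.002]
ft_force: [0.7, 1.2, -0.6]
grip_width: 0.0853
gripper_force: 0.0
```

Call:
apply_moves(
  steps=[
    {"translation":[0,0,0],"twist":[0,0,0],"claw":-1},
    {"translation":[0,0,0],"twist":[0,0,0],"claw":-1},
    {"translation":[0,0,0],"twist":[0,0,0],"claw":-1},
    {"translation":[0,0,0],"twist":[0,0,0],"claw":-1},
    {"translation":[0,0,0],"twist":[0,0,0],"claw":-1},
  ],
  newtons=60,
)

```text
clock: 5.35
tcp_pos: [0.6349, 0.2404, 0.0399]
ee_rot: [0.0, 1.0, 0.001, 0.002]
ft_force: [0.1, 0.9, 5.1]
grip_width: 0.0415
gripper_force: 59.9
```

Call:
apply_moves(
  steps=[
    {"translation":[0,0,0],"twist":[0,0,0],"claw":-1},
    {"translation":[0,0,0],"twist":[0,0,0],"claw":-1},
    {"translation":[0,0,-0.2],"twist":[0,0,0],"claw":-1},
    {"translation":[0,0,-0.2],"twist":[0,0,0],"claw":-1},
    {"translation":[0,0,0],"twist":[0,0,0],"claw":-1},
  ],
)

```text
clock: 5.85
tcp_pos: [0.6342, 0.2396, 0.0484]
ee_rot: [0.0, 1.0, 0.0, 0.001]
ft_force: [1.0, 0.2, -2.7]
grip_width: 0.0415
gripper_force: 60.9
```

Call:
apply_moves(
  steps=[
    {"translation":[0,0,-1],"twist":[0,0,0],"claw":-1},
    {"translation":[0,0,-1],"twist":[0,0,0],"claw":-1},
    {"translation":[0,-0.5,-1],"twist":[0,0,0],"claw":-1},
    {"translation":[0,-1,-0.2],"twist":[0,0,0],"claw":-1},
    {"translation":[-0.2,-1,0],"twist":[0,0,0],"claw":-1},
  ],
)

```text
clock: 6.35
tcp_pos: [0.6389, 0.1769, 0.1291]
ee_rot: [-0.0, 1.0, 0.0, 0.001]
ft_force: [0.4, -0.1, -2.8]
grip_width: 0.0413
gripper_force: 61.5
```

Call:
apply_moves(
  steps=[
    {"translation":[-0.2,-1,0],"twist":[0,0,0],"claw":-1},
    {"translation":[-0.2,-1,0],"twist":[0,0,0],"claw":-1},
    {"translation":[-0.2,-1,0],"twist":[0,0,0],"claw":-1},
    {"translation":[-0.2,-1,0],"twist":[0,0,0],"claw":-1},
    {"translation":[0,-1,0],"twist":[0,0,0],"claw":-1},
  ],
)

```text
clock: 6.85
tcp_pos: [0.6592, 0.0509, 0.1272]
ee_rot: [0.0, 1.0, -0.0, 0.0]
ft_force: [-0.2, 0.4, -2.6]
grip_width: 0.0412
gripper_force: 61.5
```

Call:
apply_moves(
  steps=[
    {"translation":[0,-1,0],"twist":[0,0,0],"claw":-1},
    {"translation":[0,-0.9,0],"twist":[0,0,0],"claw":-1},
    {"translation":[0,-0.4,0],"twist":[0,0,0],"claw":-1},
    {"translation":[0,0,0],"twist":[0,0,0],"claw":-1},
    {"translation":[0,0,0],"twist":[0,0,0],"claw":-1},
  ],
)

```text
clock: 7.35
tcp_pos: [0.6587, -0.0048, 0.1274]
ee_rot: [0.0, 1.0, 0.0, -0.0]
ft_force: [0.2, 0.2, -2.0]
grip_width: 0.0416
gripper_force: 61.5
```

```bash
python3 st.py post_insert flange
python3 - <<'E'
from h import *
s=camera("scene");t=camera("top")
a=cv2.resize(s["color"][160:280,220:340],(480,480));b=cv2.resize(t["color"][110:190,300:380],(320,320))
w=cv2.copyMakeBorder(b,0,160,0,0,0);cv2.imwrite("pics/chk.png",np.hstack([a,w]))
print(find_in("flange",t)[:1],find_in("flange",s)[:1])
E
```

```text
7.35 [ 0.6587 -0.0048  0.1274] 0.04158080357988098 61.536380499601364 [ 0.1779  0.1674 -1.9707] yaw of y 89.966995224107 zaxis [-0.0003  0.0008 -1.    ] q [-0.0251  0.5455  1.5352  0.0009  1.0612 -1.5957]
post_insert [ 0.6451 -0.0039  0.0151] 0.71 [320. 183.]
flange [ 0.6471 -0.0065  0.1045] 0.65 [315. 238.]
8
[] [{'centre': [0.6735, -0.0032, 0.0975], 'conf': 0.83}]
```

View pics/chk.png

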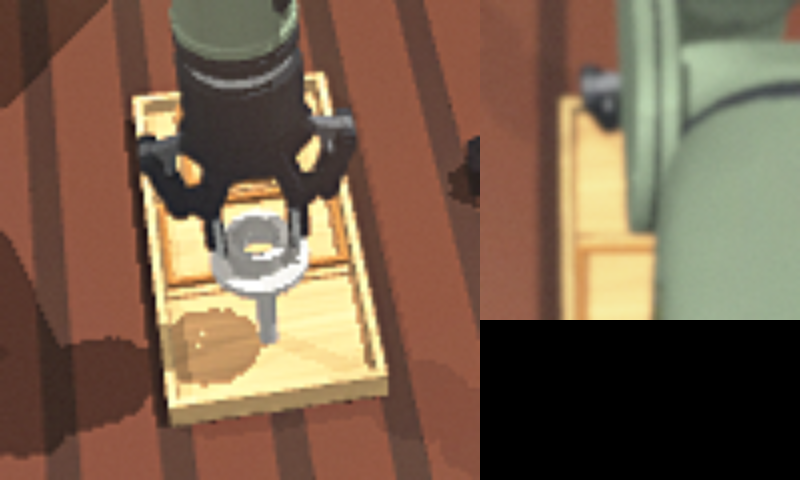

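The picture shows the held flange directly above the post, with the post at (265,310) in the crop, so I'll lower it.

Call:
apply_moves(
  steps=[
    {"translation":[-0.1,-0.1,0.6],"twist":[0,0,0],"claw":-1},
    {"translation":[0,0,0.6],"twist":[0,0,0],"claw":-1},
    {"translation":[0,0,0.6],"twist":[0,0,0],"claw":-1},
    {"translation":[0,0,0],"twist":[0,0,0],"claw":-1},
  ],
)

```text
clock: 8.1
tcp_pos: [0.6593, -0.0079, 0.079]
ee_rot: [0.0, 1.0, 0.0, -0.003]
ft_force: [0.0, 0.1, -3.2]
grip_width: 0.0414
gripper_force: 61.5
```

Call:
apply_moves(
  steps=[
    {"translation":[0,0,0.6],"twist":[0,0,0],"claw":-1},
    {"translation":[0,0,0.4],"twist":[0,0,0],"claw":-1},
    {"translation":[0,0,0.2],"twist":[0,0,0],"claw":-1},
    {"translation":[0,0,0],"twist":[0,0,0],"claw":-1},
    {"translation":[0,0,0],"twist":[0,0,0],"claw":-1},
  ],
)

```text
clock: 8.6
tcp_pos: [0.6615, -0.0079, 0.0525]
ee_rot: [0.0, 1.0, 0.0, 0.0]
ft_force: [-0.1, -0.0, -3.4]
grip_width: 0.0412
gripper_force: 61.5
```

Call:
apply_moves(
  steps=[
    {"translation":[0,0,0.08],"twist":[0,0,0],"claw":-1},
    {"translation":[0,0,0],"twist":[0,0,0],"claw":-1},
    {"translation":[0,0,0],"twist":[0,0,0],"claw":-1},
  ],
)

```text
clock: 8.9
tcp_pos: [0.6617, -0.008, 0.052]
ee_rot: [0.0, 1.0, 0.0, 0.001]
ft_force: [-2.4, -0.4, 5.8]
grip_width: 0.0415
gripper_force: 62.3
```

Call:
apply_moves(
  steps=[
    {"translation":[0,0,0.05],"twist":[0,0,0],"claw":-1},
    {"translation":[0,0,0],"twist":[0,0,0],"claw":-1},
  ],
)

```text
clock: 9.1
tcp_pos: [0.6617, -0.008, 0.052]
ee_rot: [0.0, 1.0, 0.0, 0.001]
ft_force: [-4.0, -0.3, 11.0]
grip_width: 0.0411
gripper_force: 62.9
```

Call:
apply_moves(
  steps=[
    {"translation":[0,0,-0.08],"twist":[0,0,0],"claw":1},
    {"translation":[0,0,0],"twist":[0,0,0],"claw":1},
    {"translation":[0,0,0],"twist":[0,0,0],"claw":1},
    {"translation":[0,0,-0.8],"twist":[0,0,0],"claw":1},
    {"translation":[0,0,-1],"twist":[0,0,0],"claw":1},
  ],
)

```text
clock: 9.6
tcp_pos: [0.6604, -0.0079, 0.095]
ee_rot: [0.0, 1.0, 0.0, -0.002]
ft_force: [0.5, 0.2, 0.7]
grip_width: 0.0853
gripper_force: 0.0
```

Call:
apply_moves(
  steps=[
    {"translation":[0,0,-1],"twist":[0,0,0],"claw":1},
    {"translation":[0.3,1,-0.6],"twist":[0,0,0],"claw":1},
    {"translation":[0.4,1,0],"twist":[0,0,0],"claw":1},
    {"translation":[0.4,1,0],"twist":[0,0,0],"claw":1},
    {"translation":[0.4,1,0],"twist":[0,0,0],"claw":1},
  ],
)

```text
clock: 10.1
tcp_pos: [0.6235, 0.0929, 0.1362]
ee_rot: [0.0, 1.0, 0.0, 0.0]
ft_force: [0.3, 0.2, 1.2]
grip_width: 0.0853
gripper_force: 0.0
```

Run:
```python
from h import *
s=camera("scene")
cv2.imwrite("pics/f2.png",cv2.resize(s["color"][170:280,230:340],(440,440)))
t=camera("top")
for n in("flange",): print(find_in(n,t)[:2],find_in(n,s)[:2])
```

```text
[] [{'centre': [0.678, -0.0119, 0.0224], 'conf': 0.54}]
```

View pics/f2.png

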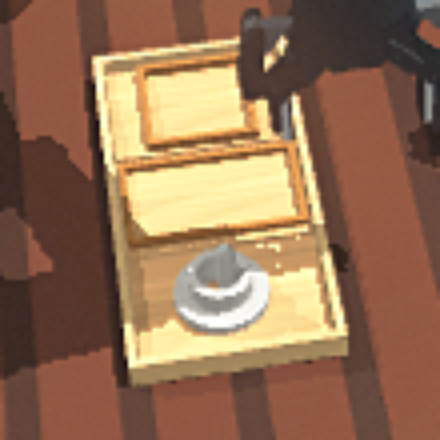

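The picture shows the flange seated flat around the post at crop (222,290). Going to the spacer.

Call:
apply_moves(
  steps=[
    {"translation":[0.4,1,0],"twist":[0,0,0],"claw":1},
    {"translation":[0.4,1,0],"twist":[0,0,0],"claw":1},
    {"translation":[0.4,1,0],"twist":[0,0,0],"claw":1},
    {"translation":[0.4,1,0],"twist":[0,0,0],"claw":1},
    {"translation":[0.4,1,0],"twist":[0,0,0],"claw":1},
  ],
)

```text
clock: 10.8
tcp_pos: [0.5744, 0.2168, 0.1361]
ee_rot: [0.001, 1.0, -0.0, 0.0]
ft_force: [-0.1, 0.1, 0.3]
grip_width: 0.0855
gripper_force: 0.0
```

Call:
apply_moves(
  steps=[
    {"translation":[0.4,1,0],"twist":[0,0,0],"claw":1},
    {"translation":[0.4,1,0],"twist":[0,0,0],"claw":1},
    {"translation":[0.4,1,0],"twist":[0,0,0],"claw":1},
    {"translation":[0.4,1,0],"twist":[0,0,0],"claw":1},
    {"translation":[0.4,1,0],"twist":[0,0,0],"claw":1},
  ],
)

```text
clock: 11.3
tcp_pos: [0.5247, 0.3421, 0.1361]
ee_rot: [0.001, 1.0, -0.0, 0.0]
ft_force: [-0.4, -0.2, 0.8]
grip_width: 0.0853
gripper_force: 0.0
```

Call:
apply_moves(
  steps=[
    {"translation":[0.4,1,0],"twist":[0,0,0],"claw":1},
    {"translation":[0.2,0.7,0],"twist":[0,0,0],"claw":1},
    {"translation":[0,0.4,0],"twist":[0,0,0],"claw":1},
    {"translation":[0,0,0],"twist":[0,0,0],"claw":1},
    {"translation":[0,0,0],"twist":[0,0,0],"claw":1},
  ],
)

```text
clock: 11.8
tcp_pos: [0.5096, 0.3938, 0.1361]
ee_rot: [0.0, 1.0, -0.0, -0.0]
ft_force: [0.1, -0.1, -0.3]
grip_width: 0.0851
gripper_force: 0.0
```

```bash
python3 st.py spacer
```

```text
11.8 [0.5096 0.3938 0.1361] 0.08506757974806879 0.0 [ 0.1398 -0.1089 -0.303 ] yaw of y 89.94485474668201 zaxis [-0.     -0.0007 -1.    ] q [ 0.6403  0.5166  1.5638 -0.0006  1.0615 -0.9292]
spacer [0.4082 0.5604 0.0166] 0.9 [564.  56.]
spacer [0.5076 0.3934 0.0205] 0.86 [319. 196.]
spacer [0.463 0.488 0.017] 0.66 [447. 137.]
13
```

Call:
apply_moves(
  steps=[
    {"translation":[0,0,1],"twist":[0,0,0],"claw":1},
    {"translation":[0,0,1],"twist":[0,0,0],"claw":1},
    {"translation":[0,0,1],"twist":[0,0,0],"claw":1},
    {"translation":[0,0,0.7],"twist":[0,0,0],"claw":1},
    {"translation":[0,0,0.5],"twist":[0,0,0],"claw":1},
  ],
)

```text
clock: 12.4
tcp_pos: [0.5089, 0.3934, 0.03]
ee_rot: [0.001, 1.0, -0.001, -0.001]
ft_force: [0.0, 0.4, -0.3]
grip_width: 0.0849
gripper_force: 0.0
```

Call:
apply_moves(
  steps=[
    {"translation":[0,0,0],"twist":[0,0,0],"claw":-1},
    {"translation":[0,0,0],"twist":[0,0,0],"claw":-1},
    {"translation":[0,0,0],"twist":[0,0,0],"claw":-1},
    {"translation":[0,0,0],"twist":[0,0,0],"claw":-1},
    {"translation":[0,0,0],"twist":[0,0,0],"claw":-1},
  ],
)

```text
clock: 12.9
tcp_pos: [0.5099, 0.3951, 0.0331]
ee_rot: [0.0, 1.0, 0.001, 0.001]
ft_force: [-1.1, -1.2, 5.6]
grip_width: 0.0526
gripper_force: 63.4
```

Call:
apply_moves(
  steps=[
    {"translation":[0,0,0],"twist":[0,0,0],"claw":-1},
    {"translation":[0,0,-0.2],"twist":[0,0,0],"claw":-1},
    {"translation":[0,0,-0.2],"twist":[0,0,0],"claw":-1},
    {"translation":[0,0,0],"twist":[0,0,0],"claw":-1},
  ],
)

```text
clock: 13.3
tcp_pos: [0.5091, 0.3948, 0.0418]
ee_rot: [0.0, 1.0, 0.0, 0.0]
ft_force: [0.3, 0.5, -3.0]
grip_width: 0.0523
gripper_force: 63.3
```

Call:
apply_moves(
  steps=[
    {"translation":[0,0,-1],"twist":[0,0,0],"claw":-1},
    {"translation":[0,0,-1],"twist":[0,0,0],"claw":-1},
    {"translation":[-0.4,-1,-1],"twist":[0,0,0],"claw":-1},
    {"translation":[-0.4,-1,-0.3],"twist":[0,0,0],"claw":-1},
    {"translation":[-0.4,-1,0],"twist":[0,0,0],"claw":-1},
  ],
)

```text
clock: 13.8
tcp_pos: [0.5397, 0.3194, 0.1255]
ee_rot: [-0.0, 1.0, 0.001, 0.001]
ft_force: [0.9, 0.3, -2.7]
grip_width: 0.0525
gripper_force: 64.0
```

Call:
apply_moves(
  steps=[
    {"translation":[-0.4,-1,0],"twist":[0,0,0],"claw":-1},
    {"translation":[-0.4,-1,0],"twist":[0,0,0],"claw":-1},
    {"translation":[-0.4,-1,0],"twist":[0,0,0],"claw":-1},
    {"translation":[-0.4,-1,0],"twist":[0,0,0],"claw":-1},
    {"translation":[-0.4,-1,0],"twist":[0,0,0],"claw":-1},
  ],
)

```text
clock: 14.3
tcp_pos: [0.5888, 0.1935, 0.1234]
ee_rot: [0.0, 1.0, -0.0, -0.0]
ft_force: [0.3, -0.0, -2.5]
grip_width: 0.0522
gripper_force: 64.0
```

Call:
apply_moves(
  steps=[
    {"translation":[-0.4,-1,0],"twist":[0,0,0],"claw":-1},
    {"translation":[-0.4,-1,0],"twist":[0,0,0],"claw":-1},
    {"translation":[-0.4,-1,0],"twist":[0,0,0],"claw":-1},
    {"translation":[-0.4,-1,0],"twist":[0,0,0],"claw":-1},
    {"translation":[-0.4,-1,0],"twist":[0,0,0],"claw":-1},
  ],
)

```text
clock: 14.8
tcp_pos: [0.6388, 0.0685, 0.1233]
ee_rot: [0.0, 1.0, 0.0, -0.001]
ft_force: [0.0, -0.2, -2.1]
grip_width: 0.0527
gripper_force: 64.0
```

Call:
apply_moves(
  steps=[
    {"translation":[0,-1,0],"twist":[0,0,0],"claw":-1},
    {"translation":[0,-0.7,0],"twist":[0,0,0],"claw":-1},
    {"translation":[0,-0.4,0],"twist":[0,0,0],"claw":-1},
    {"translation":[0,0,0],"twist":[0,0,0],"claw":-1},
    {"translation":[0,0,0],"twist":[0,0,0],"claw":-1},
  ],
)

```text
clock: 15.3
tcp_pos: [0.6387, 0.0177, 0.1238]
ee_rot: [0.0, 1.0, 0.0, -0.0]
ft_force: [-1.1, -0.8, -3.5]
grip_width: 0.0523
gripper_force: 64.0
```

```bash
python3 st.py
python3 - <<'E'
from h import *
s=camera("scene");w=camera("wrist")
a=cv2.resize(s["color"][180:270,240:330],(420,420))
cv2.imwrite("pics/chk2.png",np.hstack([a,cv2.resize(w["color"][120:330,230:410],(360,420))]))
E
```

```text
15.3 [0.6387 0.0177 0.1238] 0.0522860111485206 64.01554182171822 [-1.1019 -0.8063 -3.5223] yaw of y 89.97641352234143 zaxis [-0.0001  0.0008 -1.    ] q [ 0.0094  0.5209  1.5915  0.0009  1.0294 -1.5615]
```

View pics/chk2.png

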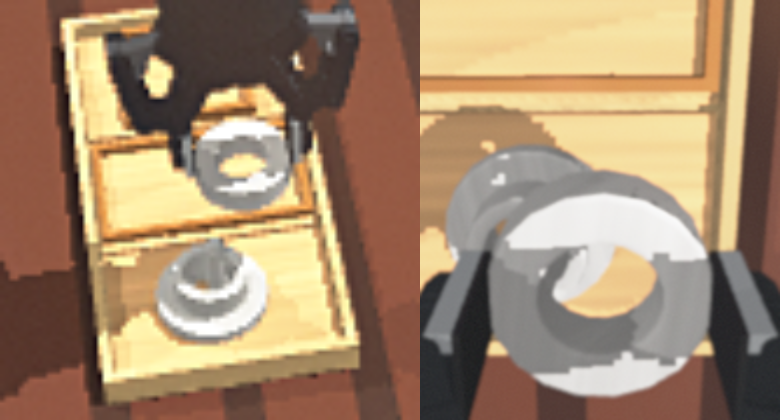

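The spacer is held level, at crop (240,165), but is one row short of the post at (215,260). I'll move the remaining distance and lower it.

Call:
apply_moves(
  steps=[
    {"translation":[-0.5,-0.5,0],"twist":[0,0,0],"claw":-1},
    {"translation":[-0.4,-0.5,0],"twist":[0,0,0],"claw":-1},
    {"translation":[0,0,0],"twist":[0,0,0],"claw":-1},
    {"translation":[0,0,0],"twist":[0,0,0],"claw":-1},
  ],
)

```text
clock: 15.8
tcp_pos: [0.6612, -0.0078, 0.1235]
ee_rot: [0.0, 1.0, 0.0, -0.0]
ft_force: [0.6, 0.5, -2.6]
grip_width: 0.0524
gripper_force: 64.0
```

Call:
apply_moves(
  steps=[
    {"translation":[0,0,0.6],"twist":[0,0,0],"claw":-1},
    {"translation":[0,0,0.6],"twist":[0,0,0],"claw":-1},
    {"translation":[0,0,0.4],"twist":[0,0,0],"claw":-1},
    {"translation":[0,0,0.3],"twist":[0,0,0],"claw":-1},
    {"translation":[0,0,0],"twist":[0,0,0],"claw":-1},
  ],
)

```text
clock: 16.3
tcp_pos: [0.6605, -0.0076, 0.0752]
ee_rot: [0.0, 1.0, 0.0, -0.001]
ft_force: [0.0, -0.3, -2.8]
grip_width: 0.0521
gripper_force: 64.0
```

Call:
apply_moves(
  steps=[
    {"translation":[0,0,0.1],"twist":[0,0,0],"claw":-1},
    {"translation":[0,0,0],"twist":[0,0,0],"claw":-1},
  ],
)

```text
clock: 16.5
tcp_pos: [0.6616, -0.0079, 0.0742]
ee_rot: [0.0, 1.0, 0.0, 0.0]
ft_force: [-0.1, 0.6, -2.8]
grip_width: 0.0527
gripper_force: 64.0
```

Call:
apply_moves(
  steps=[
    {"translation":[0,0,0.06],"twist":[0,0,0],"claw":-1},
    {"translation":[0,0,0],"twist":[0,0,0],"claw":-1},
  ],
)

```text
clock: 16.7
tcp_pos: [0.6618, -0.0079, 0.0732]
ee_rot: [0.0, 1.0, 0.0, 0.001]
ft_force: [-0.5, 0.4, 0.8]
grip_width: 0.0524
gripper_force: 64.3
```

Call:
apply_moves(
  steps=[
    {"translation":[0,0,0.06],"twist":[0,0,0],"claw":-1},
    {"translation":[0,0,0],"twist":[0,0,0],"claw":-1},
  ],
)

```text
clock: 16.9
tcp_pos: [0.6618, -0.008, 0.0731]
ee_rot: [0.0, 1.0, 0.0, 0.001]
ft_force: [-2.3, -0.1, 8.1]
grip_width: 0.0527
gripper_force: 65.1
```

Call:
apply_moves(
  steps=[
    {"translation":[0,0,-0.06],"twist":[0,0,0],"claw":1},
    {"translation":[0,0,0],"twist":[0,0,0],"claw":1},
    {"translation":[0,0,0],"twist":[0,0,0],"claw":1},
    {"translation":[0,0,-0.8],"twist":[0,0,0],"claw":1},
    {"translation":[0,0,-1],"twist":[0,0,0],"claw":1},
  ],
)

```text
clock: 17.4
tcp_pos: [0.6604, -0.0079, 0.1161]
ee_rot: [0.0, 1.0, 0.0, -0.002]
ft_force: [-0.1, 0.1, -0.3]
grip_width: 0.0853
gripper_force: 0.0
```

Call:
apply_moves(
  steps=[
    {"translation":[0,0.4,-1],"twist":[0,0,0],"claw":1},
    {"translation":[0.8,1,0],"twist":[0,0,0],"claw":1},
    {"translation":[0.8,1,0],"twist":[0,0,0],"claw":1},
    {"translation":[0.8,1,0],"twist":[0,0,0],"claw":1},
    {"translation":[0.8,1,0],"twist":[0,0,0],"claw":1},
  ],
)

```text
clock: 17.9
tcp_pos: [0.5805, 0.1029, 0.1422]
ee_rot: [0.0, 1.0, 0.0, 0.0]
ft_force: [0.5, 0.1, 0.4]
grip_width: 0.0854
gripper_force: 0.0
```

Call:
apply_moves(
  steps=[
    {"translation":[0.8,1,0],"twist":[0,0,0],"claw":1},
    {"translation":[0.8,1,0],"twist":[0,0,0],"claw":1},
    {"translation":[0.8,1,0],"twist":[0,0,0],"claw":1},
    {"translation":[0.8,1,0],"twist":[0,0,0],"claw":1},
    {"translation":[0.8,1,0],"twist":[0,0,0],"claw":1},
  ],
)

```text
clock: 18.4
tcp_pos: [0.4806, 0.228, 0.1423]
ee_rot: [0.0, 1.0, 0.0, 0.0]
ft_force: [0.1, 0.9, -0.1]
grip_width: 0.0857
gripper_force: 0.0
```

Call:
apply_moves(
  steps=[
    {"translation":[0.4,0.5,0],"twist":[0,0,0],"claw":1},
    {"translation":[0,0,0],"twist":[0,0,0],"claw":1},
    {"translation":[0,0,0],"twist":[0,0,0],"claw":1},
  ],
)

```text
clock: 18.7
tcp_pos: [0.472, 0.2394, 0.1423]
ee_rot: [-0.0, 1.0, -0.0, 0.0]
ft_force: [0.7, 0.3, 0.2]
grip_width: 0.0856
gripper_force: 0.0
```

```bash
python3 st.py nut
python3 - <<'E'
from h import *
s=camera("scene");w=camera("wrist")
a=cv2.resize(s["color"][180:270,240:330],(360,360))
cv2.imwrite("pics/chk3.png",np.hstack([a,cv2.resize(w["color"][90:330,200:440],(360,360))]))
E
```

```text
18.7 [0.472  0.2394 0.1423] 0.0856157392597541 0.0 [0.7072 0.2578 0.1798] yaw of y 90.01440159959049 zaxis [ 0.0008 -0.0003 -1.    ] q [ 0.448   0.3492  1.8352 -0.0007  0.9566 -1.1226]
nut [0.4694 0.2442 0.0267] 0.97 [326. 195.]
nut [0.5357 0.1867 0.0254] 0.67 [257. 270.]
nut [0.3777 0.2774 0.0243] 0.65 [375.  68.]
16
```

View pics/chk3.png

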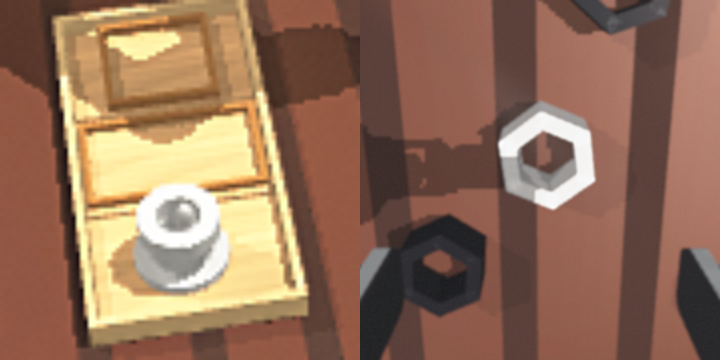

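The spacer sits on the hub with the post visible in its bore at crop (180,210). The white nut is under the tool with its flats facing the jaws.

Call:
apply_moves(
  steps=[
    {"translation":[0.1,0.1,1],"twist":[0,0,0],"claw":1},
    {"translation":[0,0,1],"twist":[0,0,0],"claw":1},
    {"translation":[0,0,1],"twist":[0,0,0],"claw":1},
    {"translation":[0,0,0.7],"twist":[0,0,0],"claw":1},
    {"translation":[0,0,0.4],"twist":[0,0,0],"claw":1},
  ],
)

```text
clock: 19.4
tcp_pos: [0.4687, 0.2412, 0.0383]
ee_rot: [0.001, 1.0, -0.001, -0.001]
ft_force: [-0.3, -0.1, 0.4]
grip_width: 0.0853
gripper_force: 0.0
```

Call:
apply_moves(
  steps=[
    {"translation":[0,0,0],"twist":[0,0,0],"claw":-1},
    {"translation":[0,0,0],"twist":[0,0,0],"claw":-1},
    {"translation":[0,0,0],"twist":[0,0,0],"claw":-1},
    {"translation":[0,0,0],"twist":[0,0,0],"claw":-1},
    {"translation":[0,0,0],"twist":[0,0,0],"claw":-1},
  ],
)

```text
clock: 19.9
tcp_pos: [0.4698, 0.2424, 0.0414]
ee_rot: [0.0, 1.0, 0.001, 0.001]
ft_force: [-0.3, -0.9, 4.8]
grip_width: 0.0451
gripper_force: 59.6
```

Call:
apply_moves(
  steps=[
    {"translation":[0,0,0],"twist":[0,0,0],"claw":-1},
    {"translation":[0,0,-0.2],"twist":[0,0,0],"claw":-1},
    {"translation":[0,0,-0.2],"twist":[0,0,0],"claw":-1},
    {"translation":[0,0,0],"twist":[0,0,0],"claw":-1},
  ],
)

```text
clock: 20.3
tcp_pos: [0.4693, 0.2424, 0.0506]
ee_rot: [0.0, 1.0, 0.0, 0.001]
ft_force: [0.8, 0.4, -2.0]
grip_width: 0.0455
gripper_force: 60.3
```

Call:
apply_moves(
  steps=[
    {"translation":[0,0,-1],"twist":[0,0,0],"claw":-1},
    {"translation":[0,-0.5,-0.6],"twist":[0,0,0],"claw":-1},
    {"translation":[-0.1,-1,0],"twist":[0,0,0],"claw":-1},
    {"translation":[-0.1,-1,0],"twist":[0,0,0],"claw":-1},
    {"translation":[-0.1,-1,0],"twist":[0,0,0],"claw":-1},
  ],
)

```text
clock: 20.8
tcp_pos: [0.4762, 0.1531, 0.0902]
ee_rot: [-0.0, 1.0, -0.0, 0.0]
ft_force: [-0.6, 0.1, -1.7]
grip_width: 0.0452
gripper_force: 60.9
```

Call:
apply_moves(
  steps=[
    {"translation":[0,-1,0],"twist":[0,0,0],"claw":-1},
    {"translation":[0,-1,0],"twist":[0,0,0],"claw":-1},
    {"translation":[0,-1,0],"twist":[0,0,0],"claw":-1},
    {"translation":[0,-1,0],"twist":[0,0,0],"claw":-1},
    {"translation":[0,-1,0],"twist":[0,0,0],"claw":-1},
  ],
)

```text
clock: 21.3
tcp_pos: [0.4759, 0.0279, 0.0901]
ee_rot: [0.0, 1.0, -0.0, 0.0]
ft_force: [0.4, 0.9, -3.1]
grip_width: 0.0452
gripper_force: 60.9
```

Call:
apply_moves(
  steps=[
    {"translation":[0,-1,0],"twist":[0,0,0],"claw":-1},
    {"translation":[0,-0.5,0],"twist":[0,0,0],"claw":-1},
    {"translation":[0,0,0],"twist":[0,0,0],"claw":-1},
    {"translation":[0,0,0.5],"twist":[0,0,0],"claw":-1},
    {"translation":[0,0,0],"twist":[0,0,0],"claw":-1},
  ],
)

```text
clock: 21.8
tcp_pos: [0.4752, -0.0073, 0.0764]
ee_rot: [0.0, 1.0, 0.0, -0.001]
ft_force: [0.8, -0.1, -2.0]
grip_width: 0.0455
gripper_force: 60.9
```

Over the pocket. The floor should be reached at TCP z of about 0.053.

Call:
apply_moves(
  steps=[
    {"translation":[0,0,0.5],"twist":[0,0,0],"claw":-1},
    {"translation":[0,0,0.3],"twist":[0,0,0],"claw":-1},
    {"translation":[0,0,0.1],"twist":[0,0,0],"claw":-1},
    {"translation":[0,0,0],"twist":[0,0,0],"claw":-1},
    {"translation":[0,0,0],"twist":[0,0,0],"claw":-1},
  ],
)

```text
clock: 22.3
tcp_pos: [0.4765, -0.0077, 0.0551]
ee_rot: [0.0, 1.0, 0.0, 0.0]
ft_force: [0.5, -0.1, -2.6]
grip_width: 0.0454
gripper_force: 60.9
```

Call:
apply_moves(
  steps=[
    {"translation":[0,0,0.06],"twist":[0,0,0],"claw":-1},
    {"translation":[0,0,0],"twist":[0,0,0],"claw":-1},
  ],
)

```text
clock: 22.5
tcp_pos: [0.4765, -0.0079, 0.0535]
ee_rot: [0.0, 1.0, 0.0, 0.0]
ft_force: [-0.2, -0.6, -1.8]
grip_width: 0.0454
gripper_force: 60.9
```

Call:
apply_moves(
  steps=[
    {"translation":[0,0,0.05],"twist":[0,0,0],"claw":-1},
    {"translation":[0,0,0],"twist":[0,0,0],"claw":-1},
  ],
)

```text
clock: 22.7
tcp_pos: [0.4766, -0.0079, 0.0534]
ee_rot: [0.0, 1.0, 0.0, 0.001]
ft_force: [-2.8, 0.1, 8.8]
grip_width: 0.0454
gripper_force: 62.2
```

Call:
apply_moves(
  steps=[
    {"translation":[0,0,0.04],"twist":[0,0,0],"claw":-1},
    {"translation":[0,0,0],"twist":[0,0,0],"claw":-1},
  ],
)

```text
clock: 22.9
tcp_pos: [0.4766, -0.0079, 0.0533]
ee_rot: [0.0, 1.0, 0.0, 0.001]
ft_force: [-4.9, 1.0, 18.4]
grip_width: 0.0451
gripper_force: 63.2
```

Call:
apply_moves(
  steps=[
    {"translation":[0,0,-0.06],"twist":[0,0,0],"claw":1},
    {"translation":[0,0,0],"twist":[0,0,0],"claw":1},
    {"translation":[0,0,0],"twist":[0,0,0],"claw":1},
    {"translation":[0,0,-0.8],"twist":[0,0,0],"claw":1},
    {"translation":[0,0,-1],"twist":[0,0,0],"claw":1},
  ],
)

```text
clock: 23.4
tcp_pos: [0.4754, -0.0078, 0.0969]
ee_rot: [0.0, 1.0, 0.0, -0.002]
ft_force: [0.3, 0.1, -0.4]
grip_width: 0.0855
gripper_force: 0.0
```

Call:
apply_moves(
  steps=[
    {"translation":[0,0,-1],"twist":[0,0,0],"claw":1},
    {"translation":[0,-1,-0.6],"twist":[0,0,0],"claw":1},
    {"translation":[0,-1,0],"twist":[0,0,0],"claw":1},
    {"translation":[-0.8,-1,0],"twist":[0,0,0],"claw":1},
    {"translation":[-0.8,-1,0],"twist":[0,0,0],"claw":1},
  ],
)

```text
clock: 23.9
tcp_pos: [0.5164, -0.1088, 0.1376]
ee_rot: [0.0, 1.0, 0.0, 0.0]
ft_force: [0.5, -0.0, 1.1]
grip_width: 0.0852
gripper_force: 0.0
```

Call:
apply_moves(
  steps=[
    {"translation":[-0.8,-1,0],"twist":[0,0,0],"claw":1},
    {"translation":[-0.8,-1,0],"twist":[0,0,0],"claw":1},
    {"translation":[-0.8,-1,0],"twist":[0,0,0],"claw":1},
    {"translation":[-0.8,-1,0],"twist":[0,0,0],"claw":1},
    {"translation":[-0.8,-1,0],"twist":[0,0,0],"claw":1},
  ],
)

```text
clock: 24.4
tcp_pos: [0.6168, -0.234, 0.1369]
ee_rot: [0.0, 1.0, 0.0, -0.0]
ft_force: [-0.1, 0.5, 0.9]
grip_width: 0.0858
gripper_force: 0.0
```

Call:
apply_moves(
  steps=[
    {"translation":[-0.6,-0.5,0],"twist":[0,0,1],"claw":1},
    {"translation":[0,0,0],"twist":[0,0,1],"claw":1},
    {"translation":[0,0,0],"twist":[0,0,1],"claw":1},
    {"translation":[0,0,0],"twist":[0,0,1],"claw":1},
    {"translation":[0,0,0],"twist":[0,0,1],"claw":1},
  ],
)

```text
clock: 24.9
tcp_pos: [0.6311, -0.2455, 0.1367]
ee_rot: [0.261, 0.965, 0.0, -0.001]
ft_force: [-0.1, -0.1, -0.2]
grip_width: 0.0851
gripper_force: 0.0
```

Call:
apply_moves(
  steps=[
    {"translation":[0,0,0],"twist":[0,0,1],"claw":1},
    {"translation":[0,0,0],"twist":[0,0,1],"claw":1},
    {"translation":[0,0,0],"twist":[0,0,1],"claw":1},
    {"translation":[0,0,0],"twist":[0,0,0.85],"claw":1},
    {"translation":[0,0,0],"twist":[0,0,0],"claw":1},
  ],
)

```text
clock: 25.4
tcp_pos: [0.6311, -0.2454, 0.1369]
ee_rot: [0.447, 0.894, 0.0, -0.001]
ft_force: [-0.3, 0.5, 0.1]
grip_width: 0.085
gripper_force: 0.0
```

```bash
python3 st.py tee_key
python3 - <<'E'
from h import *
np.set_printoptions(precision=4,suppress=True)
s=camera("scene");w=camera("wrist")
a=cv2.resize(s["color"][160:270,230:340],(330,330))
m=(w["color"].min(2)>150).astype(np.uint8);m[:,:150]=0;m[:,490:]=0
n,l,st,c=cv2.connectedComponentsWithStats(m);k=1+np.argmax(st[1:,4]);print(st[k],c[k])
ct=max(cv2.findContours((l==k).astype(np.uint8),0,1)[0],key=len)
print(cv2.minAreaRect((onplane(w,ct[:,0],.018)[:,:2]*1000).astype(np.float32)))
cv2.imwrite("pics/chk4.png",np.hstack([a,cv2.resize(w["color"][80:320,150:490],(468,330))]))
E
```

```text
25.4 [ 0.6311 -0.2454  0.1369] 0.08496341473315601 0.0 [-0.3195  0.5224  0.0729] yaw of y 36.88554667972821 zaxis [-0.0009  0.0005 -1.    ] q [-0.3879  0.5639  1.474   0.0001  1.1047 -1.0317]
tee_key [ 0.633  -0.2326  0.0168] 0.95 [331. 186.]
19
[ 295  142   60  121 3865] [323.5832 190.5956]
((637.79296875, -249.3379669189453), (44.254756927490234, 100.87889099121094), 35.58229446411133)
```

View pics/chk4.png

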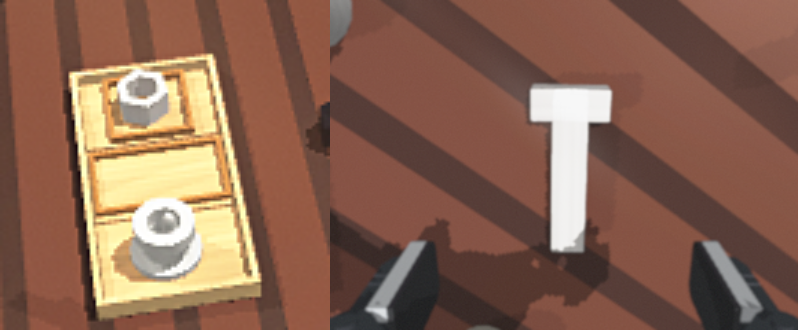

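Nut rests in the square pocket at crop (143,98), and the T-key is aligned between the jaws, head at the top at (570,103). Descending on the bar now.

Call:
apply_moves(
  steps=[
    {"translation":[0,0.13,1],"twist":[0,0,0.2],"claw":1},
    {"translation":[0,0,1],"twist":[0,0,0],"claw":1},
    {"translation":[0,0,1],"twist":[0,0,0],"claw":1},
    {"translation":[0,0,0.7],"twist":[0,0,0],"claw":1},
    {"translation":[0,0,0.4],"twist":[0,0,0],"claw":1},
  ],
)

```text
clock: 26.1
tcp_pos: [0.633, -0.2431, 0.0331]
ee_rot: [0.456, 0.89, -0.0, -0.001]
ft_force: [-0.1, -0.1, 0.8]
grip_width: 0.0855
gripper_force: 0.0
```

Call:
apply_moves(
  steps=[
    {"translation":[0,0,0],"twist":[0,0,0],"claw":-1},
    {"translation":[0,0,0],"twist":[0,0,0],"claw":-1},
    {"translation":[0,0,0],"twist":[0,0,0],"claw":-1},
    {"translation":[0,0,0],"twist":[0,0,0],"claw":-1},
    {"translation":[0,0,0],"twist":[0,0,0],"claw":-1},
  ],
)

```text
clock: 26.6
tcp_pos: [0.6343, -0.2437, 0.0364]
ee_rot: [0.456, 0.89, 0.0, 0.001]
ft_force: [-0.1, 0.4, 2.9]
grip_width: 0.0177
gripper_force: 59.6
```

Call:
apply_moves(
  steps=[
    {"translation":[0,0,0],"twist":[0,0,0],"claw":-1},
    {"translation":[0,0,0],"twist":[0,0,0],"claw":-1},
    {"translation":[0,0,-0.2],"twist":[0,0,0],"claw":-1},
    {"translation":[0,0,-0.2],"twist":[0,0,0],"claw":-1},
    {"translation":[0,0,0],"twist":[0,0,0],"claw":-1},
  ],
)

```text
clock: 27.1
tcp_pos: [0.6339, -0.2435, 0.0452]
ee_rot: [0.457, 0.89, 0.0, 0.0]
ft_force: [0.1, 0.0, -4.4]
grip_width: 0.0175
gripper_force: 59.0
```

Call:
apply_moves(
  steps=[
    {"translation":[0,0,-1],"twist":[0,0,0],"claw":-1},
    {"translation":[0,0,-1],"twist":[0,0,0],"claw":-1},
    {"translation":[0,0,-0.2],"twist":[0,0,1],"claw":-1},
    {"translation":[0,0,0],"twist":[0,0,1],"claw":-1},
    {"translation":[0,0,0],"twist":[0,0,1],"claw":-1},
  ],
)

```text
clock: 27.6
tcp_pos: [0.6336, -0.2433, 0.0999]
ee_rot: [0.592, 0.806, 0.0, -0.0]
ft_force: [-0.9, -0.5, -3.8]
grip_width: 0.018
gripper_force: 59.4
```

Call:
apply_moves(
  steps=[
    {"translation":[0,0,0],"twist":[0,0,1],"claw":-1},
    {"translation":[0,0,0],"twist":[0,0,1],"claw":-1},
    {"translation":[0,0,0],"twist":[0,0,0.95],"claw":-1},
    {"translation":[0,-0.6,0],"twist":[0,0,0],"claw":-1},
    {"translation":[0,-1,0],"twist":[0,0,0],"claw":-1},
  ],
)

```text
clock: 28.1
tcp_pos: [0.5944, -0.2434, 0.0993]
ee_rot: [0.707, 0.707, 0.0, 0.0]
ft_force: [0.8, -1.2, -4.1]
grip_width: 0.0179
gripper_force: 59.4
```

Call:
apply_moves(
  steps=[
    {"translation":[0.7,-1,0],"twist":[0,0,0],"claw":-1},
    {"translation":[1,0,0],"twist":[0,0,0],"claw":-1},
    {"translation":[1,0,0],"twist":[0,0,0],"claw":-1},
    {"translation":[1,0,0],"twist":[0,0,0],"claw":-1},
    {"translation":[1,0,0],"twist":[0,0,0],"claw":-1},
  ],
)

```text
clock: 28.6
tcp_pos: [0.5684, -0.125, 0.0997]
ee_rot: [0.707, 0.707, -0.0, -0.0]
ft_force: [0.8, -0.6, -4.3]
grip_width: 0.0179
gripper_force: 59.6
```

Call:
apply_moves(
  steps=[
    {"translation":[1,0,0],"twist":[0,0,0],"claw":-1},
    {"translation":[1,0,0],"twist":[0,0,0],"claw":-1},
    {"translation":[1,0,0],"twist":[0,0,0],"claw":-1},
    {"translation":[1,0,0],"twist":[0,0,0],"claw":-1},
    {"translation":[0.6,0,0],"twist":[0,0,0],"claw":-1},
  ],
)

```text
clock: 29.1
tcp_pos: [0.5685, -0.0093, 0.0997]
ee_rot: [0.707, 0.707, -0.0, -0.0]
ft_force: [-0.5, 0.4, -3.7]
grip_width: 0.0174
gripper_force: 59.6
```

Call:
apply_moves(
  steps=[
    {"translation":[0.4,0,0],"twist":[0,0,0],"claw":-1},
    {"translation":[0,0,0],"twist":[0,0,0],"claw":-1},
    {"translation":[0,0,0],"twist":[0,0,0],"claw":-1},
  ],
)

```text
clock: 29.4
tcp_pos: [0.569, -0.0015, 0.1]
ee_rot: [0.707, 0.707, -0.0, 0.0]
ft_force: [0.8, 0.2, -3.8]
grip_width: 0.0178
gripper_force: 59.6
```

```bash
python3 st.py tee_key long_insert
python3 - <<'E'
from h import *
s=camera("scene");w=camera("wrist")
a=cv2.resize(s["color"][160:270,230:340],(330,330))
cv2.imwrite("pics/chk5.png",np.hstack([a,cv2.resize(w["color"][80:320,150:490],(468,330))]))
E
```

```text
29.4 [ 0.569  -0.0015  0.1   ] 0.017762217268068727 59.5574015378952 [ 0.8295  0.1819 -3.7775] yaw of y -0.013179471811293928 zaxis [-0.     -0.0005 -1.    ] q [-0.0226  0.4517  1.7915 -0.0006  0.8984 -0.022 ]
tee_key [0.5705 0.0212 0.0819] 0.83 [322. 222.]
long_insert [0.5793 0.034  0.0108] 0.67 [335. 162.]
long_insert [ 0.6602 -0.0011  0.0603] 0.51 [486. 244.]
22
```

View pics/chk5.png

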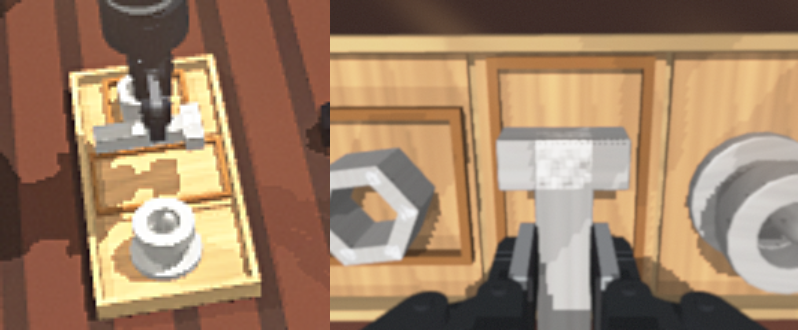

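The key is level and lined up with the oblong pocket, between the nut and the post stack. Lowering it.

Call:
apply_moves(
  steps=[
    {"translation":[0,0,0.6],"twist":[0,0,0],"claw":-1},
    {"translation":[0,0,0.6],"twist":[0,0,0],"claw":-1},
    {"translation":[0,0,0.5],"twist":[0,0,0],"claw":-1},
    {"translation":[0,0,0.25],"twist":[0,0,0],"claw":-1},
    {"translation":[0,0,0],"twist":[0,0,0],"claw":-1},
  ],
)

```text
clock: 30.15
tcp_pos: [0.5683, -0.0011, 0.0503]
ee_rot: [0.707, 0.707, -0.001, -0.001]
ft_force: [0.3, 0.1, -3.9]
grip_width: 0.0173
gripper_force: 59.5
```

Call:
apply_moves(
  steps=[
    {"translation":[0,0,0.06],"twist":[0,0,0],"claw":-1},
    {"translation":[0,0,0],"twist":[0,0,0],"claw":-1},
  ],
)

```text
clock: 30.35
tcp_pos: [0.5694, -0.001, 0.0503]
ee_rot: [0.707, 0.707, 0.0, 0.0]
ft_force: [0.2, -0.4, -3.8]
grip_width: 0.0177
gripper_force: 59.6
```

Call:
apply_moves(
  steps=[
    {"translation":[0,0,0.06],"twist":[0,0,0],"claw":-1},
    {"translation":[0,0,0],"twist":[0,0,0],"claw":-1},
  ],
)

```text
clock: 30.55
tcp_pos: [0.569, -0.0009, 0.0485]
ee_rot: [0.707, 0.707, 0.0, 0.0]
ft_force: [0.2, 0.2, -3.2]
grip_width: 0.0179
gripper_force: 59.6
```

Call:
apply_moves(
  steps=[
    {"translation":[0,0,0.05],"twist":[0,0,0],"claw":-1},
    {"translation":[0,0,0],"twist":[0,0,0],"claw":-1},
  ],
)

```text
clock: 30.75
tcp_pos: [0.5691, -0.0009, 0.0483]
ee_rot: [0.707, 0.707, 0.0, 0.0]
ft_force: [-2.9, -0.5, 5.5]
grip_width: 0.018
gripper_force: 60.5
```

Landed. I'll open partly (to about 34 mm), then rise.

Call:
apply_moves(
  steps=[
    {"translation":[0,0,0],"twist":[0,0,0],"claw":-0.25},
    {"translation":[0,0,0],"twist":[0,0,0],"claw":-0.25},
    {"translation":[0,0,0],"twist":[0,0,0],"claw":-0.25},
    {"translation":[0,0,0],"twist":[0,0,0],"claw":-0.25},
  ],
)

```text
clock: 31.15
tcp_pos: [0.5691, -0.001, 0.0471]
ee_rot: [0.707, 0.707, 0.0, 0.0]
ft_force: [-0.2, 0.3, -0.8]
grip_width: 0.0321
gripper_force: 0.0
```

Call:
apply_moves(
  steps=[
    {"translation":[0,0,-0.6],"twist":[0,0,0],"claw":-0.25},
    {"translation":[0,0,-1],"twist":[0,0,0],"claw":-0.25},
    {"translation":[0,0,-1],"twist":[0,0,0],"claw":-0.25},
    {"translation":[0,0,-1],"twist":[0,0,0],"claw":-0.25},
    {"translation":[0,0,-1],"twist":[0,0,0],"claw":-0.25},
  ],
)

```text
clock: 31.65
tcp_pos: [0.5688, -0.0009, 0.163]
ee_rot: [0.707, 0.707, 0.0, -0.0]
ft_force: [0.3, 0.6, -0.7]
grip_width: 0.0322
gripper_force: 0.0
```

Call:
apply_moves(
  steps=[
    {"translation":[-1,0,-1],"twist":[0,0,0],"claw":-0.25},
    {"translation":[-1,0,-0.5],"twist":[0,0,0],"claw":-0.25},
    {"translation":[-1,0,0],"twist":[0,0,0],"claw":-0.25},
    {"translation":[-1,0,0],"twist":[0,0,0],"claw":-0.25},
    {"translation":[-1,0,0],"twist":[0,0,0],"claw":-0.25},
  ],
)

```text
clock: 32.15
tcp_pos: [0.5688, -0.1269, 0.1997]
ee_rot: [0.707, 0.707, 0.0, 0.0]
ft_force: [0.5, -0.5, 0.8]
grip_width: 0.0322
gripper_force: 0.0
```

Call:
apply_moves(
  steps=[
    {"translation":[-1,0,0],"twist":[0,0,0],"claw":-0.25},
    {"translation":[-1,0,0],"twist":[0,0,0],"claw":-0.25},
    {"translation":[-1,0,0],"twist":[0,0,0],"claw":-0.25},
    {"translation":[0,0,0],"twist":[0,0,0],"claw":-0.25},
    {"translation":[0,0,0],"twist":[0,0,0],"claw":-0.25},
  ],
)

```text
clock: 32.65
tcp_pos: [0.5686, -0.201, 0.1992]
ee_rot: [0.708, 0.707, 0.0, -0.0]
ft_force: [-0.1, -0.4, -0.1]
grip_width: 0.0322
gripper_force: 0.0
```

```bash
python3 st.py
python3 - <<'E'
from h import *
np.set_printoptions(precision=4,suppress=True)
s=camera("scene");t=camera("top")
for p in(t,s):
    for n in"flange spacer nut tee_key collar straight_key".split():
        print(n,[(np.array(r["centre"]),round(r["conf"],2)) for r in find_in(n,p)[:3]])
a=cv2.resize(s["color"][160:270,230:340],(390,390));b=cv2.resize(t["color"][125:245,290:410],(390,390))
cv2.imwrite("pics/fin.png",np.hstack([a,b]))
E
```

```text
32.65 [ 0.5686 -0.201   0.1992] 0.03221176199527331 0.0 [-0.102  -0.418  -0.1266] yaw of y -0.08757038378995989 zaxis [-0.0005  0.0008 -1.    ] q [-0.3592  0.4033  1.5849  0.0007  1.1541 -0.3579]
flange [(array([0.48  , 0.0001, 0.0146]), 0.23)]
spacer [(array([0.4097, 0.5587, 0.0204]), 0.86), (array([0.4672, 0.4879, 0.0194]), 0.84), (array([ 0.6616, -0.0105,  0.0577]), 0.6)]
nut [(array([0.5351, 0.1797, 0.0284]), 0.62), (array([ 0.4796, -0.0058,  0.0434]), 0.58), (array([0.3812, 0.2786, 0.0277]), 0.55)]
tee_key [(array([ 0.5661, -0.0017,  0.028 ]), 0.69)]
collar [(array([ 0.4664, -0.2583,  0.0285]), 0.49), (array([ 0.6466, -0.0007,  0.0209]), 0.31)]
straight_key []
flange [(array([ 0.5321, -0.3921,  0.0139]), 0.71), (array([ 0.682 , -0.0104,  0.0231]), 0.67)]
spacer [(array([0.4724, 0.4888, 0.0145]), 0.77), (array([0.4117, 0.5648, 0.0204]), 0.58), (array([ 0.6778, -0.0151,  0.0621]), 0.53)]
nut [(array([ 0.4837, -0.008 ,  0.0339]), 0.61), (array([0.3943, 0.2753, 0.022 ]), 0.56), (array([0.5441, 0.1785, 0.014 ]), 0.51)]
tee_key [(array([ 0.5796, -0.0018,  0.0311]), 0.86)]
collar [(array([ 0.4789, -0.2632,  0.023 ]), 0.49)]
straight_key [(array([ 0.5284, -0.3937,  0.0158]), 0.86)]
```

View pics/fin.png

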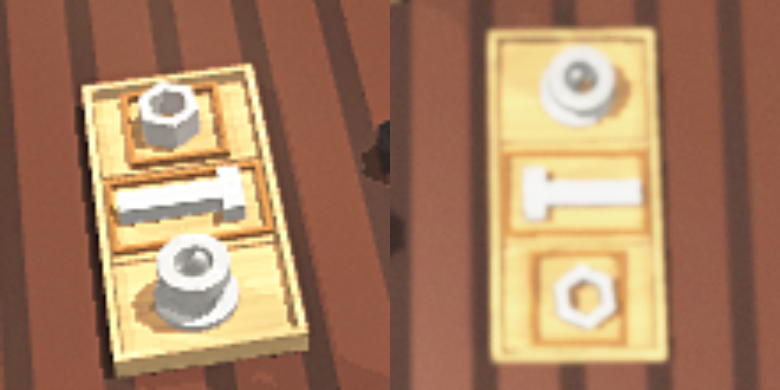

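The flange and spacer are stacked on the post, the T-key lies along the oblong pocket and the nut sits in the square pocket. The collar and bar have not moved.

```bash
python3 -c "
from station import *
print(sign_off())"
```

```text
the job is handed in; nothing more can be done
None
```

The kit is packed and handed in at about 33 s on the robot's clock: flange and spacer on the post, nut and T-key in their pockets, collar and straight bar left untouched, and everything released; the hand-in call gave no verdict.

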